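# Set out the bench for a three-colour woodblock print

## Robot

A 6-joint arm with a two-finger parallel gripper is mounted at the origin on the work surface. World frame = base frame: x ahead of the robot, y to its left, z up, the work surface at z = 0. Lengths are in m, angles in rad, forces in N, time in s.
With the tool pointing down it reaches from about 0.3 to 1 m from the base axis. Payload 5.1 kg.
Tool frame: the origin (TCP) lies midway between the tips of the shut fingers; the grasp point (between the pads) lies 19 mm behind it; z points along the fingers, y is the direction in which the jaws open and shut (so a half turn about z gives the same grasp; the last joint's range is limited). The gripper opens to 95 mm and grips with 3 to 60 N. Pads are 20 mm wide; open, the fingers measure 119 mm over their backs; the gripper's body (75 mm by 180 mm) begins 59 mm behind the grasp point.
Start: joints at [1.233, 0.124, 1.65, -0, 1.367, -0.083], TCP at [0.164, 0.629, 0.215] pointing down, gripper open.
Joint ranges: [-2.61, 2.61], [-1.02, 2.33], [0.03, 2.71], [-1.35, 4.49], [0.32, 2.68], [-2.91, 2.91]. Speed limits (rad/s): [2.57, 2.57, 3.14, 3.14, 3.14, 3.14].

## Interface

Orientations are given as a unit quaternion [x, y, z, w].
In Python, from rig import monitor, camera, calibration, robot gives the robot as it stands.
- The arm moves only by the shell command python3 -m jog 'ROWS' [OPENING] [FORCE]. ROWS is a JSON object of lists of equal length, an entry for each row: "linear": the shift along the world's x, y, z in m, a list of three; "dr": the turn, a rotation vector about the world's x, y, z in rad, a list of three. A call has 1 to 10 rows; each row is the pose to reach, as a shift and turn from the pose commanded when the call began; what a row does not reach only later rows make up. A row lasts 1/12 s, in which the tool goes at most 41.7 mm and 7.16 degrees, less where a joint would pass 70% of its speed; a pose out of reach is approached as far as the arm can. A call with a gripper value outside its range is refused whole. OPENING is the opening, from -1 (shut) to 1 (fully open), set as the call begins (- or left out, the last holds). The fingers move at their own pace and stop on an object; FORCE is the grip in N (left out, the last holds). Time passes only in rows, so rows that repeat a pose let the fingers close. It gives the time, the measured TCP pose, the force and the opening at its end, in the units of the state.
- monitor.sense(): the state, without advancing time (a new reading comes with each control period).
- camera(name): name is "scene" or "side" or "wrist"; returns (picture, depth): 400x640x3 uint8, red, green, blue; 400x640 float32, m along the optical axis (not along the pixel's ray), 0 where there is no reading.
- calibration(name): a dict with "mtx" (3x3 intrinsics, pixels), "R" (3x3) and "t" (3): a world point X has camera coordinates R X + t; the wrist camera has in their place "mount" (4x4, takes a point from camera to tool coordinates, whose origin is the TCP and whose axes are the flange's). Camera axes: x right, y down, z forward; pixel columns grow to the right and rows downward; lengths in m; the calibration is good to about 2 mm. A picture is of the moment at which its call begins: read the wrist's pose just before it. calibration takes no time and is no camera call.
- robot.hand_in(): hands the job in, once; it reports no verdict.
The state is a dict: "time_s": time; "q": joint angles; "joint_vel": joint speeds; "tau": joint torques, N m; "position": TCP position; "tool_rot": TCP orientation; "ft_force": force on the tool from outside, world axes, zero at the start; "ft_torque": the same for the moment, N m; "grip_width": finger opening in m.
Only numpy, scipy, OpenCV 4.12 (cv2) and the standard library are available. Lean on these libraries where they do the work, as an engineer would, in place of code of your own. Each camera call takes 0.05 s, during which the arm holds its last target.

## Task

Set the bench out for a three-colour print: stand each ink jar upright behind (on the far side of) the carved block stained with its colour, a finger's width (15 mm) clear of the middle of that block's far long edge. Lay the roller lengthwise along the middle of the stone inking slab, and set the baren flat on the middle of the paper pad as its weight. Leave the blocks where they lie.

Things in the scene. Friction and masses are not known exactly. Their poses are not given: they have to be found in the camera images.
- jar_yellow: Small closed ink jar with yellow screw lid and yellow body under a plain paper band; round, 48 mm across, 50 mm high, 110 g give or take, loose. Origin: centre of its underside; z up. It starts in the middle of the row farthest from the robot, with the other two jars.
- jar_red: Small closed ink jar with red screw lid and red body under a plain paper band; round, 48 mm across, 50 mm high, 110 g give or take, loose. Origin: centre of its underside; z up. It starts in the middle of the row farthest from the robot, with the other two jars.
- jar_blue: Small closed ink jar with blue screw lid and blue body under a plain paper band; round, 48 mm across, 50 mm high, 110 g give or take, loose. Origin: centre of its underside; z up. It starts in the middle of the row farthest from the robot, with the other two jars.
- block_yellow: Loose carved wooden printing block, face up, its raised lines (a sun with rays in a border) stained yellow; 80 mm along x, 100 mm along y, 18 mm high, 120 g. Origin: centre of its underside; +x points away from the robot within 0.25 rad, the far long edge is at x = +40 mm. The three lie side by side in any order; a bystanding gouge, 18 mm high, lies in each gap between them.
- block_red: Loose carved wooden printing block, face up, its raised lines (a round flower in a border) stained red; 80 mm along x, 100 mm along y, 18 mm high, 120 g. Origin: centre of its underside; +x points away from the robot within 0.25 rad, the far long edge is at x = +40 mm. The three lie side by side in any order; a bystanding gouge, 18 mm high, lies in each gap between them.
- block_blue: Loose carved wooden printing block, face up, its raised lines (rows of waves in a border) stained blue; 80 mm along x, 100 mm along y, 18 mm high, 120 g. Origin: centre of its underside; +x points away from the robot within 0.25 rad, the far long edge is at x = +40 mm. The three lie side by side in any order; a bystanding gouge, 18 mm high, lies in each gap between them.
- roller: Ink roller lying on the bench: black rubber drum 36 mm thick, 50 mm wide, in a steel fork 61 mm wide; dark wooden handle 24 mm thick; 126 mm long, 130 g, loose; the drum does not turn. Origin: middle of its length, at the level of the surface under it; +x towards the drum (axle at x = 45 mm; handle x = -63 to 0 mm, centre line 12 to 17 mm up), z up. Grip across the handle at x = -12 mm.
- baren: Baren (hand rubbing pad): a black disc 90 mm across and 12 mm thick with a wooden bar grip on top, 70 mm long (x), 26 mm wide (y), from 12 to 38 mm above its underside; 150 g, loose. Origin: centre of the disc's underside; x along the bar, z up.
- slab: Grey-green polished stone inking slab, bare, fixed, 180 mm along its x, 125 mm along its y, 10 mm thick. Origin: centre of its underside (top at z = +10 mm). It lies at the left or right of the row of blocks; x points away from the robot (within 0.2 rad).
- pad: Glued pad of white print paper, green spine at its far end, fixed; 170 mm along x, 125 mm along y, 20 mm thick. Origin: centre of its underside (top at z = +20 mm); x points away from the robot within 0.2 rad. It lies on the other side of the blocks from the slab. Nothing near these ten things stands over 75 mm high.
Things that resemble listed ones, but are neither listed nor needed, are in the scene too. Several things have the shape of the jar_blue; the one meant has the colours described above.

How it is judged:
By the outcome, as a careful person would: the job done as asked, in the order asked, and still so for the second after the job is handed in, with the robot touching nothing.
It also fails if it takes over 120 s, if anything falls off the work surface, if the arm or the gripper's body presses on something with over 40 N, if the wrist force passes 120 N, or if a joint passes its speed limit or range.

## Working session

There is one attempt and no reset: what is moved stays moved. The work goes in short steps, Python scripts to look and compute and a shell command to move; the robot and the scene stay as the last step left them, time stands still between calls to the robot, and variables do not carry over. Pictures are saved under pics/ and viewed, and the job is handed in when it is done.

```bash
ls; mkdir -p pics; python3 - <<'E'
from rig import monitor,camera,calibration,robot
import cv2,numpy as np
print(monitor.sense())
for n in ["scene","side","wrist"]:
    p,d=camera(n); np.savez(f"pics/{n}0.npz",p=p,d=d); cv2.imwrite(f"pics/{n}0.png",p[:,:,::-1]); c=calibration(n); print(n,{k:np.round(v,3).tolist() for k,v in c.items()}, (d>0).mean())
E
```

```text
pics
{'time_s': 0.0, 'q': array([ 1.23340076e+00,  1.24463141e-01,  1.65168560e+00, -1.46949745e-05,
        1.36746857e+00, -8.25827283e-02]), 'joint_vel': array([ 5.21685239e-04, -9.75376303e-04,  1.21932587e-03, -1.70268803e-04,
       -7.91276998e-05, -1.10339827e-04]), 'tau': array([ 2.07107354e-03, -4.17579854e+01, -3.59943438e+01,  7.76685937e-02,
        4.90045210e-02, -1.70904837e-04]), 'position': array([0.16364999, 0.62839867, 0.21340734]), 'tool_rot': array([ 1.27060468e-01,  9.91894456e-01, -9.91592863e-04, -2.03983059e-04]), 'ft_force': array([ 0.1018326, -0.23663  ,  0.0493012]), 'ft_torque': array([-0.00812615,  0.03501344,  0.02626746]), 'grip_width': 0.09507314943384519}
scene {'mtx': [[461.456, 0.0, 318.486], [0.0, 461.456, 205.687], [0.0, 0.0, 1.0]], 'R': [[0.518, 0.856, 0.001], [0.708, -0.428, -0.561], [-0.48, 0.292, -0.828]], 't': [-0.33, -0.372, 1.397]} 0.99598828125
side {'mtx': [[402.019, 0.0, 317.044], [0.0, 402.019, 203.337], [0.0, 0.0, 1.0]], 'R': [[-0.944, -0.33, -0.01], [-0.241, 0.71, -0.662], [0.226, -0.622, -0.749]], 't': [0.571, 0.162, 0.96]} 0.99637109375
wrist {'mtx': [[346.295, 0.0, 322.83], [0.0, 346.295, 198.664], [0.0, 0.0, 1.0]], 'mount': [[-0.0, -0.959, -0.285, 0.08], [1.0, -0.001, 0.001, 0.001], [-0.001, -0.285, 0.959, -0.17], [0.0, 0.0, 0.0, 1.0]]} 0.99597265625
```

View pics/scene0.png

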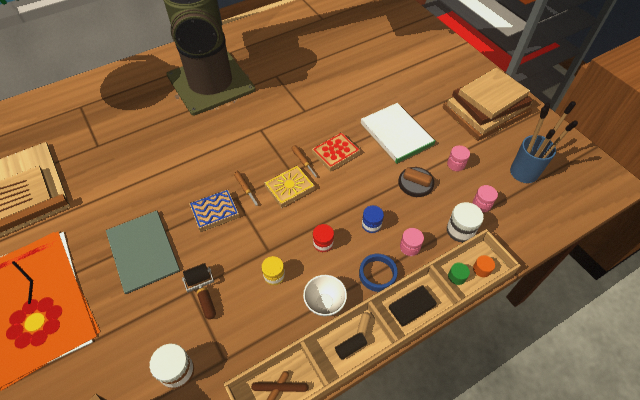

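View pics/side0.png

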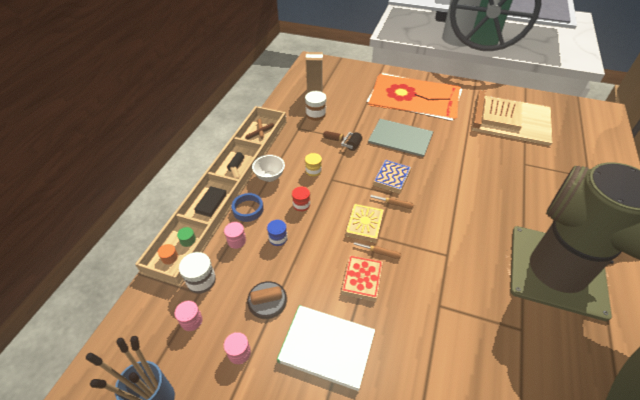

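View pics/wrist0.png

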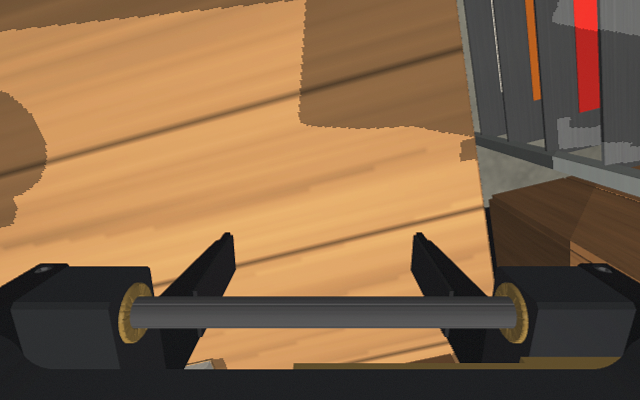

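Both scene views are unobstructed. They show the slab on the left (scene 143,252), the blocks blue, yellow, red (215,208 / 290,185 / 335,150), the pad (398,132), the baren (416,180), the roller (200,285) and the jars yellow, red, blue (273,270 / 322,237 / 373,218). The pink jars and the white-lidded jars are look-alikes. Next I measure.

```bash
cat > h.py <<'E'
import numpy as np,cv2
from rig import monitor,camera,calibration,robot
from scipy.spatial.transform import Rotation as Ro
def cam(n,s=None):
    c=calibration(n)
    if n=="wrist":
        M=np.array(c["mount"]); R=Ro.from_quat(s["tool_rot"]).as_matrix()
        return np.array(c["mtx"]), R@M[:3,:3], np.array(s["position"])+R@M[:3,3]
    Rc=np.array(c["R"]); return np.array(c["mtx"]),Rc.T,-Rc.T@np.array(c["t"])
def depthpts(n,d,s=None):
    K,A,o=cam(n,s); v,u=np.mgrid[:400,:640]
    r=np.stack([(u-K[0,2])/K[0,0],(v-K[1,2])/K[1,1],np.ones_like(u)],-1)
    return (r*d[...,None])@A.T+o
def plane(n,uv,z,s=None):
    K,A,o=cam(n,s); uv=np.asarray(uv,float).reshape(-1,2)
    r=np.c_[(uv[:,0]-K[0,2])/K[0,0],(uv[:,1]-K[1,2])/K[1,1],np.ones(len(uv))]@A.T
    return o+r*((z-o[2])/r[:,2])[:,None]
def proj(n,X,s=None):
    K,A,o=cam(n,s); c=(np.asarray(X,float).reshape(-1,3)-o)@A; p=c@K.T; return p[:,:2]/p[:,2:]
E
python3 - <<'E'
from h import *
for n in ["scene","side"]:
    f=np.load(f"pics/{n}0.npz"); p,d=f["p"],f["d"]; X=depthpts(n,d)
    pix={"scene":dict(table=(240,230),slab=(143,252),pad=(398,132),bb=(215,208),by=(290,185),br=(335,150),baren=(405,190),drum=(197,275),handle=(207,305),jy=(273,264),jr=(322,231),jb=(373,213)),
     "side":dict(table=(320,190),slab=(400,138),pad=(327,347),bb=(392,176),by=(365,222),br=(362,278),baren=(266,310),drum=(351,141),handle=(333,136),jy=(313,158),jr=(301,193),jb=(277,228))}[n]
    for k,(u,v) in pix.items(): print(n,k,np.round(X[v,u],4),p[v,u])
E
```

```text
scene table [ 0.5203 -0.1484  0.0039] [167 111  61]
scene slab [ 0.4638 -0.3656  0.0122] [112 128 106]
scene pad [0.4711 0.3534 0.0205] [233 235 226]
scene bb [ 0.4428 -0.1755  0.02  ] [215 167  99]
scene by [0.4768 0.0134 0.0212] [232 198  40]
scene br [0.4374 0.1716 0.021 ] [202 153  90]
scene baren [0.6338 0.2553 0.0129] [46 34 29]
scene drum [ 0.5942 -0.2824  0.0346] [45 38 28]
scene handle [ 0.6655 -0.2914  0.0273] [89 49 28]
scene jy [ 0.6648 -0.1318  0.0527] [233 198  42]
scene jr [0.6476 0.0027 0.0506] [221  40  28]
scene jb [0.6674 0.1295 0.0508] [ 48  75 161]
side table [ 0.6205 -0.0697  0.0008] [211 157 108]
side slab [ 0.4508 -0.3563  0.011 ] [178 191 170]
side pad [0.4569 0.3609 0.0204] [254 254 252]
side bb [ 0.4371 -0.1675  0.023 ] [124 128 183]
side by [0.4671 0.0187 0.0212] [253 247 126]
side br [0.4313 0.1813 0.021 ] [250 153 116]
side baren [0.6111 0.3233 0.0128] [155 152 145]
side drum [ 0.5856 -0.2587  0.04  ] [79 67 57]
side handle [ 0.6518 -0.2869  0.0206] [100  69  50]
side jy [ 0.665  -0.1379  0.0513] [253 244 122]
side jr [ 0.6501 -0.001   0.048 ] [248  88  78]
side jb [0.6636 0.1299 0.0499] [ 88 119 211]
```

```bash
cat > m1.py <<'E'
from h import *
def rect(xy):
    (cx,cy),(w,h),a=cv2.minAreaRect((xy*1000).astype(np.float32))
    return round(cx,1),round(cy,1),round(w,1),round(h,1),round(a,1)
def comp(m,X,c):
    n,l,st,ce=cv2.connectedComponentsWithStats(m.astype(np.uint8),connectivity=4)
    best=None
    for i in range(1,n):
        if st[i,4]<60: continue
        xy=X[l==i][:,:2]; dd=np.min(np.hypot(*(xy-c).T))
        if dd<.01 and (best is None or st[i,4]>best[0]): best=(st[i,4],l==i)
    return best[1]
def inten(m,k=5): return cv2.morphologyEx(m.astype(np.uint8),cv2.MORPH_OPEN,np.ones((k,k)))>0
if __name__=="__main__":
  for n in ["scene","side"]:
    f=np.load(f"pics/{n}0.npz"); p,d=f["p"],f["d"]; X=depthpts(n,d); Z=X[...,2]
    for k,c,lo,hi in [("slab",(.457,-.36),.006,.016),("pad",(.465,.356),.012,.026),("bb",(.44,-.172),.013,.028),("by",(.472,.016),.013,.028),("br",(.434,.176),.013,.028)]:
        r=.13 if k in("slab","pad") else .075
        m=(Z>lo)&(Z<hi)&(np.hypot(X[...,0]-c[0],X[...,1]-c[1])<r)
        m=comp(inten(m,5 if k[0]=='b' else 3),X,c); xy=X[m][:,:2]; print(n,k,rect(xy), "med z",np.round(np.median(X[m][:,2]),4))
    for k,c in [("jy",(.665,-.135)),("jr",(.649,0.001)),("jb",(.666,.13))]:
        m=(Z>.044)&(Z<.056)&(np.hypot(X[...,0]-c[0],X[...,1]-c[1])<.04); xy=X[m][:,:2]
        (a,b),r=cv2.minEnclosingCircle((xy*1000).astype(np.float32)); print(n,k,round(a,1),round(b,1),round(r,1),np.round(xy.mean(0)*1000,1))
    m=(Z>.008)&(np.hypot(X[...,0]-.62,X[...,1]+.28)<.085); 
    m=comp(m,X,(.62,-.28)); xy=X[m][:,:2]; print(n,"roller",rect(xy))
    c=(.615,.295); R=np.hypot(X[...,0]-c[0],X[...,1]-c[1])<.075
    m=R&(Z>.007)&(Z<.05); (a,b),r=cv2.minEnclosingCircle((X[m][:,:2]*1000).astype(np.float32)); print(n,"baren",round(a,1),round(b,1),round(r,1))
    m=R&(Z>.025)&(Z<.05); print(n,"bar",rect(X[m][:,:2]))
E
python3 m1.py
```

```text
scene slab (451.9, -366.7, 125.5, 184.5, 86.0) med z 0.0116
scene pad (461.3, 355.9, 128.6, 176.4, 89.7) med z 0.022
scene bb (439.8, -178.5, 99.6, 84.8, 83.5) med z 0.0204
scene by (471.5, 13.3, 84.4, 100.7, 2.9) med z 0.0203
scene br (434.2, 175.1, 84.7, 102.8, 6.2) med z 0.0204
scene jy 666.2 -135.0 25.3 [ 668.4 -135.4]
scene jr 652.2 2.3 25.1 [654.3   0.9]
scene jb 668.5 128.7 24.3 [670.5 127.4]
scene roller (627.7, -290.9, 63.4, 125.6, 79.4)
scene baren 607.9 287.8 72.0
scene bar (602.3, 292.0, 114.4, 43.8, 10.8)
side slab (450.3, -368.1, 131.1, 180.0, 86.4) med z 0.0114
side pad (459.2, 354.4, 171.4, 126.6, 0.1) med z 0.0208
side bb (437.1, -182.0, 106.5, 80.2, 83.8) med z 0.02
side by (468.3, 11.8, 80.0, 103.1, 3.3) med z 0.0194
side br (431.7, 173.6, 79.8, 102.8, 5.7) med z 0.0194
side jy 662.8 -137.2 25.7 [ 662.5 -133.8]
side jr 649.5 1.2 24.7 [648.7   3.6]
side jb 664.9 127.3 24.8 [664.1 129.2]
side roller (620.5, -292.0, 64.8, 125.2, 70.9)
side baren 603.2 297.6 62.8
side bar (620.2, 297.4, 69.3, 25.4, 34.3)
```

```bash
python3 -m jog '{"linear":[[0.2,-0.33,0.1],[0.2,-0.33,0.1],[0.2,-0.33,0.1],[0.2,-0.33,0.1],[0.2,-0.33,0.1],[0.2,-0.33,0.1],[0.2,-0.33,0.1],[0.2,-0.33,0.1],[0.2,-0.33,0.1],[0.2,-0.33,0.1]],"dr":[[0,0,0.255],[0,0,0.255],[0,0,0.255],[0,0,0.255],[0,0,0.255],[0,0,0.255],[0,0,0.255],[0,0,0.255],[0,0,0.255],[0,0,0.255]]}'; python3 -m jog '{"linear":[[0,-0.05,0],[0,-0.05,0],[0,-0.05,0],[0,-0.05,0]],"dr":[[0,0,0],[0,0,0],[0,0,0],[0,0,0]]}'
cat > shot.py <<'E'
import sys
from h import *
s=monitor.sense(); p,d=camera("wrist"); n=sys.argv[1]
np.savez(f"pics/{n}.npz",p=p,d=d,position=s["position"],tool_rot=s["tool_rot"]); cv2.imwrite(f"pics/{n}.png",p[:,:,::-1])
print(s["time_s"],s["position"],s["tool_rot"],np.abs(s["joint_vel"]).max(),s["q"])
E
python3 shot.py wA
```

```text
time_s: 0.98
position: [0.3653, 0.2962, 0.3159]
tool_rot: [0.001, 1.0, 0.0, 0.001]
ft_force: [0.7, 0.3, -0.0]
grip_width: 0.095
time_s: 1.32
position: [0.3638, 0.249, 0.3145]
tool_rot: [0.0, 1.0, 0.0, -0.0]
ft_force: [0.5, -0.7, -0.0]
grip_width: 0.0949
1.3167 [0.36378662 0.24903415 0.31447317] [ 4.63427236e-04  9.99999827e-01  3.62599246e-04 -2.74286718e-05] 0.031066539585127572 [ 4.77960501e-01 -4.00019405e-01  1.95589136e+00  6.69101337e-04
  1.58543553e+00 -1.09189908e+00]
```

View pics/wA.png

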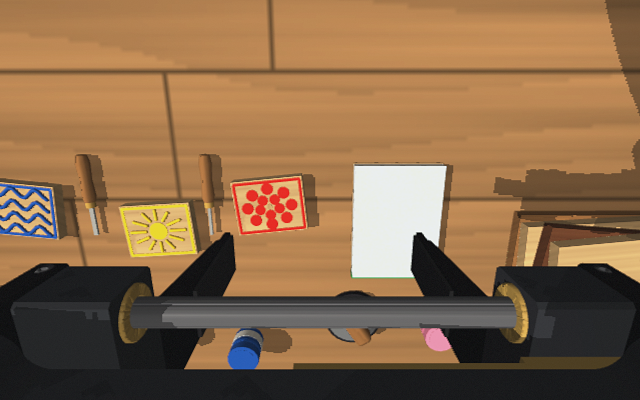

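The wrist view shows the red block (268,205), yellow block (158,230), pad (400,220) and both gouges. The gouges end about at the blocks' far edges. Next is a second shot further right for the blue block and the slab.

```bash
python3 -m jog '{"linear":[[0,-0.41,0],[0,-0.41,0],[0,-0.41,0],[0,-0.41,0],[0,-0.41,0],[0,-0.41,0],[0,-0.41,0],[0,-0.41,0],[0,-0.41,0],[0,-0.41,0]],"dr":[[0,0,0],[0,0,0],[0,0,0],[0,0,0],[0,0,0],[0,0,0],[0,0,0],[0,0,0],[0,0,0],[0,0,0]]}'; python3 -m jog '{"linear":[[0,0,0],[0,0,0]],"dr":[[0,0,0],[0,0,0]]}'
python3 shot.py wB
cat > m2.py <<'E'
from m1 import *
import sys
for n in sys.argv[1:]:
    f=np.load(f"pics/{n}.npz"); s=dict(position=f["position"],tool_rot=f["tool_rot"]); X=depthpts("wrist",f["d"],s); Z=X[...,2]
    print(n,"table z",np.median(Z[40:140,200:400]))
    for k,c,lo,hi in [("slab",(.457,-.36),.006,.016),("pad",(.465,.356),.012,.026),("bb",(.44,-.172),.013,.028),("by",(.472,.016),.013,.028),("br",(.434,.176),.013,.028)]:
        r=.13 if k in("slab","pad") else .075
        m=(Z>lo)&(Z<hi)&(np.hypot(X[...,0]-c[0],X[...,1]-c[1])<r)
        try: m=comp(inten(m,5 if k[0]=='b' else 3),X,c); xy=X[m][:,:2]; print(n,k,rect(xy), "med z",np.round(np.median(X[m][:,2]),4))
        except Exception as e: print(n,k,'none')
E
python3 m2.py wA wB
```

```text
time_s: 2.2
position: [0.3642, -0.1625, 0.3145]
tool_rot: [-0.001, 1.0, 0.0, 0.0]
ft_force: [0.7, 0.6, -0.4]
grip_width: 0.0951
time_s: 2.37
position: [0.3643, -0.1615, 0.314]
tool_rot: [0.001, 1.0, 0.001, -0.001]
ft_force: [0.4, -0.0, 0.5]
grip_width: 0.095
2.3667 [ 0.36426673 -0.16151719  0.3140223 ] [ 8.28907879e-04  9.99999084e-01  7.97605665e-04 -7.13470514e-04] 0.05244236181052407 [-5.52730024e-01 -5.05333001e-01  2.02802309e+00  6.10982043e-04
  1.62095402e+00 -2.12183853e+00]
wA table z -0.00033287481422500376
wA slab none
wA pad (460.5, 355.4, 125.3, 171.2, 89.8) med z 0.0199
wA bb (440.0, -170.6, 84.6, 81.1, 83.7) med z 0.018
wA by (469.7, 13.1, 80.4, 100.8, 3.4) med z 0.018
wA br (433.4, 174.2, 80.5, 100.4, 5.8) med z 0.0182
wB table z -0.0002924191941875154
wB slab (451.9, -367.7, 125.6, 180.6, 86.2) med z 0.0097
wB pad none
wB bb (439.4, -179.8, 100.1, 80.4, 84.1) med z 0.0185
wB by (470.5, 12.4, 81.4, 100.3, 3.5) med z 0.0185
wB br (433.5, 173.8, 80.7, 101.7, 5.4) med z 0.0186
```

View pics/wB.png

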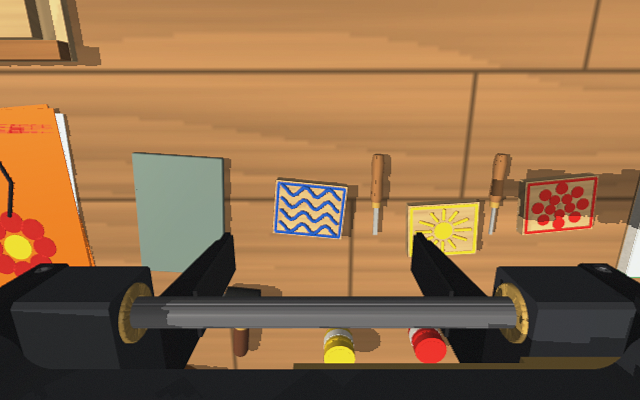

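wB shows the slab (180,212), blue block (312,208), yellow block (443,228) and red block (560,205), and the fits agree within about 1 mm. One more shot over the jar row will give the jars, roller and baren.

```bash
python3 -m jog '{"linear":[[0.27,0.16,0],[0.27,0.16,0],[0.27,0.16,0],[0.27,0.16,0],[0.27,0.16,0],[0.27,0.16,0],[0.27,0.16,0],[0.27,0.16,0],[0.27,0.16,0],[0.27,0.16,0]],"dr":[[0,0,0],[0,0,0],[0,0,0],[0,0,0],[0,0,0],[0,0,0],[0,0,0],[0,0,0],[0,0,0],[0,0,0]]}'
python3 shot.py wC
cat > m3.py <<'E'
from m1 import *
import sys
n=sys.argv[1]
f=np.load(f"pics/{n}.npz"); s=dict(position=f["position"],tool_rot=f["tool_rot"]); X=depthpts("wrist",f["d"],s); Z=X[...,2]
def C(k,c,lo,hi,r):
    m=(Z>lo)&(Z<hi)&(np.hypot(X[...,0]-c[0],X[...,1]-c[1])<r); m=inten(m,3)
    if m.sum()<30: print(k,"none"); return
    xy=X[m][:,:2]; (a,b),q=cv2.minEnclosingCircle((xy*1000).astype(np.float32)); print(k,"circ",round(a,1),round(b,1),round(q,1),"mean",np.round(xy.mean(0)*1000,1),"rect",rect(xy),"z",np.round(np.median(Z[m]),4))
for k,c in [("jy",(.665,-.136)),("jr",(.651,0.002)),("jb",(.667,.128))]: C(k,c,.045,.056,.035)
C("roller",(.62,-.29),.006,.05,.085); C("drum",(.585,-.28),.03,.045,.06); C("handle",(.66,-.295),.02,.03,.05)
C("disc",(.615,.295),.006,.02,.055); C("bar",(.615,.295),.03,.045,.05)
E
python3 m3.py wC
```

```text
time_s: 3.25
position: [0.6341, 0.0025, 0.3137]
tool_rot: [-0.003, 1.0, 0.0, -0.001]
ft_force: [0.7, -0.6, -0.1]
grip_width: 0.0953
3.25 [0.63408857 0.00249392 0.3137042 ] [-2.77287276e-03  9.99995674e-01  9.91134263e-05 -9.76693037e-04] 0.04424283277232366 [-8.07140793e-02  4.80768397e-02  1.56652457e+00  3.46738817e-05
  1.52895436e+00 -1.65705765e+00]
jy circ 665.5 -135.7 24.0 mean [ 664.8 -135. ] rect (665.1, -135.6, 46.9, 46.4, 88.7) z 0.0498
jr circ 651.4 1.3 23.7 mean [650.9   1.4] rect (650.9, 1.6, 46.3, 46.2, 89.7) z 0.0499
jb circ 667.7 127.2 24.0 mean [666.9 127.1] rect (667.6, 127.5, 46.6, 46.8, 73.6) z 0.05
roller circ 613.7 -301.7 76.2 mean [ 608.9 -282.8] rect (611.1, -281.6, 152.3, 68.4, 7.5) z 0.0249
drum circ 583.2 -283.6 26.9 mean [ 582.4 -283. ] rect (582.6, -283.6, 51.0, 25.4, 83.9) z 0.0339
handle circ 647.9 -292.0 37.4 mean [ 647.8 -288.9] rect (648.1, -290.9, 21.0, 74.8, 79.9) z 0.0245
disc circ 623.1 296.9 45.4 mean [620.3 289.4] rect (621.5, 295.2, 85.2, 89.6, 46.4) z 0.0125
bar circ 622.6 295.7 34.6 mean [621.6 293.6] rect (622.6, 295.6, 68.3, 24.9, 33.0) z 0.0371
```

View pics/wC.png

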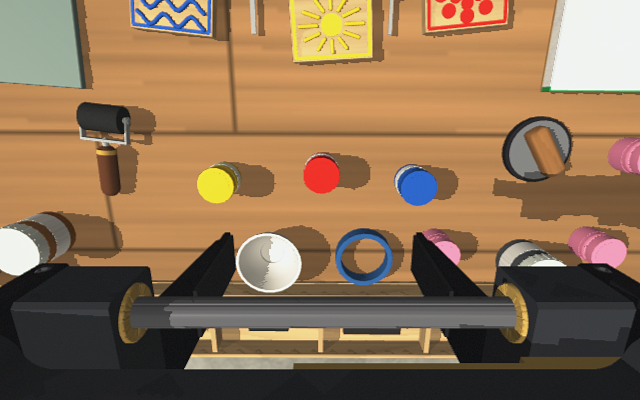

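wC shows the roller (104,145), the jars yellow (217,183), red (322,173) and blue (418,185), and the baren (540,150), all measured. Picking the yellow jar.

```bash
python3 -m jog '{"linear":[[0.031,-0.138,-0.2],[0.031,-0.138,-0.2],[0.031,-0.138,-0.2],[0.031,-0.138,-0.2],[0.031,-0.138,-0.2],[0.031,-0.138,-0.2],[0.031,-0.138,-0.2],[0.031,-0.138,-0.24],[0.031,-0.138,-0.28],[0.031,-0.138,-0.301]],"dr":[[0,0,0],[0,0,0],[0,0,0],[0,0,0],[0,0,0],[0,0,0],[0,0,0],[0,0,0],[0,0,0],[0,0,0]]}'; python3 -m jog '{"linear":[[0,0,0]],"dr":[[0,0,0]]}'; python3 shot.py g1
```

```text
time_s: 4.13
position: [0.6624, -0.138, 0.0113]
tool_rot: [0.0, 1.0, 0.001, -0.002]
ft_force: [-0.3, 0.3, -1.4]
grip_width: 0.095
time_s: 4.22
position: [0.6601, -0.1372, 0.0087]
tool_rot: [-0.0, 1.0, 0.001, -0.005]
ft_force: [-1.6, -0.5, -1.4]
grip_width: 0.0954
4.2167 [ 0.66008781 -0.13719624  0.00868916] [-1.18648952e-04  9.99987818e-01  1.46328882e-03 -4.71256853e-03] 0.05899752023749626 [-2.84584182e-01  3.74084954e-01  1.72070781e+00  1.85486658e-04
  1.05666766e+00 -1.85570982e+00]
```

View pics/g1.png

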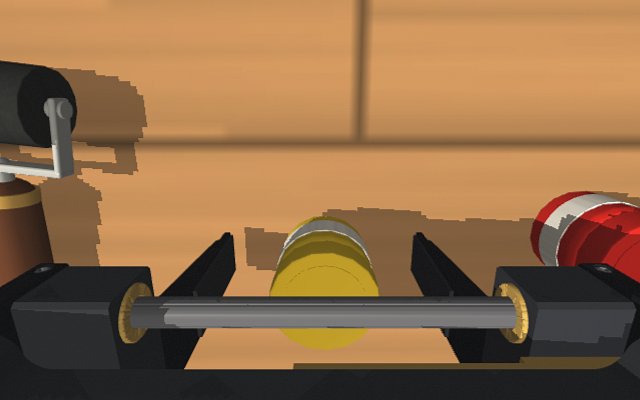

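The yellow jar sits between the open fingers (325,280), but the pose reads about 5 mm short in x, so I let it settle one row and recheck.

```bash
python3 -m jog '{"linear":[[0,0,0],[0,0,0]],"dr":[[0,0,0],[0,0,0]]}'; python3 -c "
from rig import monitor
s=monitor.sense();print(s['position'],s['tool_rot'],s['q'],s['joint_vel'])"
```

```text
time_s: 4.43
position: [0.6671, -0.1393, 0.0177]
tool_rot: [-0.0, 1.0, -0.001, 0.003]
ft_force: [0.1, -0.3, 0.5]
grip_width: 0.095
[ 0.66712664 -0.13932348  0.01768989] [-2.66821696e-04  9.99995682e-01 -7.97231546e-04  2.81579652e-03] [-2.84633718e-01  3.68026049e-01  1.71111924e+00  6.04545758e-05
  1.05659463e+00 -1.85599327e+00] [-0.00244647 -0.00133746 -0.00657041 -0.00034049 -0.00221788 -0.00013004]
```

```bash
python3 -m jog '{"linear":[[-0.001,0.003,0],[-0.001,0.003,0]],"dr":[[0,0,0],[0,0,0]]}'; python3 -m jog '{"linear":[[0,0,0],[0,0,0],[0,0,0],[0,0,0],[0,0,0],[0,0,0]],"dr":[[0,0,0],[0,0,0],[0,0,0],[0,0,0],[0,0,0],[0,0,0]]}' -1 15
```

```text
time_s: 4.6
position: [0.6653, -0.1359, 0.0164]
tool_rot: [-0.0, 1.0, -0.0, 0.002]
ft_force: [0.4, -0.7, -1.0]
grip_width: 0.0952
time_s: 5.1
position: [0.6638, -0.1361, 0.0135]
tool_rot: [-0.0, 1.0, 0.0, -0.0]
ft_force: [0.0, -0.2, 0.1]
grip_width: 0.0606
```

```bash
python3 -m jog '{"linear":[[0,0,0],[0,0,0],[0,0,0],[0,0,0],[0,0,0]],"dr":[[0,0,0],[0,0,0],[0,0,0],[0,0,0],[0,0,0]]}'
```

```text
time_s: 5.52
position: [0.6638, -0.136, 0.0135]
tool_rot: [-0.0, 1.0, 0.0, -0.0]
ft_force: [0.2, -0.1, -1.4]
grip_width: 0.0474
```

Gripped: width 47 mm, TCP z 13.5 mm. Lifting and moving over the yellow block's spot, jar centre at (549, 17.5).

```bash
python3 -m jog '{"linear":[[0,0,0.035],[0,0,0.07],[-0.02,0.028,0.07],[-0.045,0.06,0.07],[-0.07,0.092,0.07],[-0.094,0.124,0.07],[-0.111,0.146,0.07],[-0.116,0.1535,0.065],[-0.116,0.1535,0.04],[-0.116,0.1535,0.02]],"dr":[[0,0,0],[0,0,0],[0,0,0],[0,0,0],[0,0,0],[0,0,0],[0,0,0],[0,0,0],[0,0,0],[0,0,0]]}'; python3 -m jog '{"linear":[[0,0,0],[0,0,0],[0,0,0]],"dr":[[0,0,0],[0,0,0],[0,0,0]]}'; python3 shot.py g2
```

```text
time_s: 6.35
position: [0.5487, 0.0179, 0.034]
tool_rot: [-0.001, 1.0, -0.0, 0.002]
ft_force: [0.4, -0.6, -1.1]
grip_width: 0.0474
time_s: 6.6
position: [0.5488, 0.0171, 0.0345]
tool_rot: [0.0, 1.0, -0.0, 0.001]
ft_force: [0.1, 0.1, -0.4]
grip_width: 0.0479
6.6 [0.54880835 0.0170609  0.03447607] [ 1.40086731e-04  9.99999820e-01 -9.00363690e-05  5.76855974e-04] 0.014937657216006007 [-6.66424737e-02  8.64680705e-02  2.01579176e+00 -1.19569888e-04
  1.03816969e+00 -1.63709797e+00]
```

View pics/g2.png

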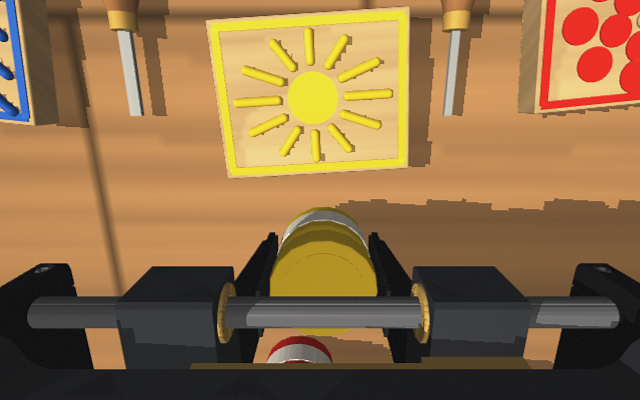

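The jar is held square beyond the middle of the yellow block (jar at 322,265; block's far edge around 175). Lowering and opening part way.

```bash
python3 -m jog '{"linear":[[-0.001,0.0003,-0.008],[-0.001,0.0003,-0.015],[-0.001,0.0003,-0.019],[-0.001,0.0003,-0.021],[-0.001,0.0003,-0.021]],"dr":[[0,0,0],[0,0,0],[0,0,0],[0,0,0],[0,0,0]]}'; python3 -m jog '{"linear":[[0,0,0],[0,0,0],[0,0,0],[0,0,0]],"dr":[[0,0,0],[0,0,0],[0,0,0],[0,0,0]]}' 0.5; python3 -m jog '{"linear":[[0,0,0.015],[0,0,0.05],[0,0,0.085],[0.03,0,0.11],[0.06,0,0.13],[0.09,0,0.14],[0.1,-0.01,0.14],[0.1,-0.016,0.12]],"dr":[[0,0,0],[0,0,0],[0,0,0],[0,0,0],[0,0,0],[0,0,0],[0,0,0],[0,0,0]]}' 1; python3 shot.py g3
```

```text
time_s: 7.07
position: [0.5468, 0.0177, 0.0132]
tool_rot: [-0.0, 1.0, -0.0, -0.0]
ft_force: [-2.9, -0.4, 5.6]
grip_width: 0.048
time_s: 7.4
position: [0.5468, 0.0178, 0.0125]
tool_rot: [-0.0, 1.0, 0.0, -0.0]
ft_force: [0.2, -0.6, -0.0]
grip_width: 0.068
time_s: 8.07
position: [0.6525, 0.0008, 0.1383]
tool_rot: [-0.0, 1.0, -0.001, 0.006]
ft_force: [0.5, -0.4, -0.4]
grip_width: 0.0952
8.0667 [0.6524629  0.00084129 0.13827942] [-3.80561977e-04  9.99983909e-01 -6.75885411e-04  5.61962151e-03] 0.41469913110734846 [-8.07573966e-02  1.78549211e-01  1.72083172e+00 -4.62868742e-04
  1.23089987e+00 -1.65216301e+00]
```

View pics/g3.png

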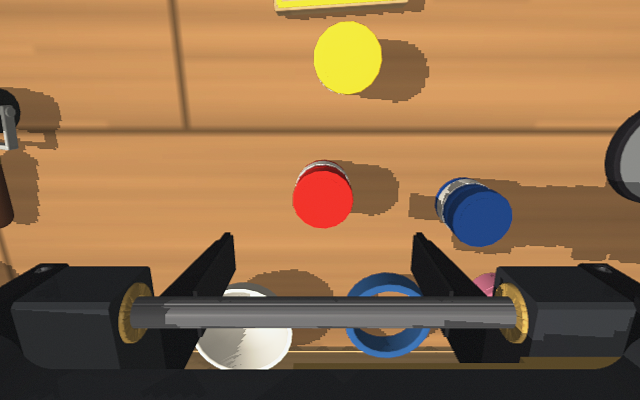

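The yellow jar stands behind its block (348,58), and the red jar is below the gripper. I let the arm settle, then measure.

```bash
python3 -m jog '{"linear":[[0,0,0],[0,0,0]],"dr":[[0,0,0],[0,0,0]]}'; python3 shot.py g4; cat > m4.py <<'E'
from m1 import *
import sys
n=sys.argv[1]; cs=eval(sys.argv[2]); lo,hi,r=(eval(sys.argv[3]) if len(sys.argv)>3 else (.045,.056,.035))
f=np.load(f"pics/{n}.npz"); s=dict(position=f["position"],tool_rot=f["tool_rot"]); X=depthpts("wrist",f["d"],s); Z=X[...,2]
for c in cs:
    m=inten((Z>lo)&(Z<hi)&(np.hypot(X[...,0]-c[0],X[...,1]-c[1])<r),3); xy=X[m][:,:2]
    (a,b),q=cv2.minEnclosingCircle((xy*1000).astype(np.float32)); print(c,round(a,1),round(b,1),round(q,1),rect(xy),"z",np.round(np.median(Z[m]),4))
E
python3 m4.py g4 "[(.549,.0175),(.651,.0015),(.667,.127)]"
```

```text
time_s: 8.28
position: [0.6454, 0.0018, 0.131]
tool_rot: [0.0, 1.0, 0.0, -0.002]
ft_force: [-0.2, 0.3, -0.3]
grip_width: 0.0951
8.2833 [0.64535606 0.0017695  0.1310394 ] [ 1.07197984e-04  9.99998421e-01  2.16313071e-04 -1.76072359e-03] 0.016515532052360386 [-8.04759814e-02  1.79143384e-01  1.73293518e+00  1.57412340e-04
  1.23305890e+00 -1.65111033e+00]
(0.549, 0.0175) 548.8 18.6 23.9 (548.7, 19.0, 46.9, 47.2, 89.7) z 0.0499
(0.651, 0.0015) 651.5 1.4 24.1 (651.5, 1.4, 47.1, 46.7, 3.9) z 0.05
(0.667, 0.127) 667.4 127.8 24.2 (667.4, 127.5, 47.2, 47.5, 10.8) z 0.0501
```

Yellow is within about 1 mm of its target. Next, the red jar.

```bash
python3 -m jog '{"linear":[[0.0045,0,-0.03],[0.0045,0,-0.065],[0.0045,0,-0.095],[0.0045,0,-0.112],[0.0045,0,-0.118],[0.0045,0,-0.118]],"dr":[[0,0,0],[0,0,0],[0,0,0],[0,0,0],[0,0,0],[0,0,0]]}'; python3 -m jog '{"linear":[[0,0,0],[0,0,0],[0,0,0],[0,0,0],[0,0,0],[0,0,0],[0,0,0],[0,0,0],[0,0,0]],"dr":[[0,0,0],[0,0,0],[0,0,0],[0,0,0],[0,0,0],[0,0,0],[0,0,0],[0,0,0],[0,0,0]]}' -1 15
```

```text
time_s: 8.83
position: [0.6498, 0.0022, 0.0131]
tool_rot: [-0.0, 1.0, 0.0, -0.002]
ft_force: [-0.3, -0.6, 0.2]
grip_width: 0.0951
time_s: 9.58
position: [0.6514, 0.0017, 0.0148]
tool_rot: [-0.0, 1.0, -0.0, 0.0]
ft_force: [-0.3, -0.2, 1.6]
grip_width: 0.0476
```

```bash
python3 -m jog '{"linear":[[0,0,0.035],[0,0,0.07],[-0.02,0.026,0.075],[-0.045,0.058,0.075],[-0.07,0.09,0.075],[-0.095,0.122,0.075],[-0.118,0.152,0.075],[-0.134,0.172,0.075],[-0.139,0.18,0.055],[-0.139,0.18,0.03]],"dr":[[0,0,0],[0,0,0],[0,0,0],[0,0,0],[0,0,0],[0,0,0],[0,0,0],[0,0,0],[0,0,0],[0,0,0]]}'; python3 -m jog '{"linear":[[0,0,-0.01],[0,0,-0.01],[0,0,-0.01]],"dr":[[0,0,0],[0,0,0],[0,0,0]]}'
```

```text
time_s: 10.42
position: [0.5128, 0.1844, 0.0465]
tool_rot: [-0.002, 1.0, 0.001, 0.002]
ft_force: [-0.4, 0.5, -1.3]
grip_width: 0.0476
time_s: 10.67
position: [0.512, 0.1814, 0.0341]
tool_rot: [0.0, 1.0, -0.0, -0.001]
ft_force: [0.4, -0.4, -1.4]
grip_width: 0.048
```

```bash
python3 -m jog '{"linear":[[0,0,-0.008],[0,0,-0.014],[0,0,-0.018],[0,0,-0.02],[0,0,-0.02]],"dr":[[0,0,0],[0,0,0],[0,0,0],[0,0,0],[0,0,0]]}'; python3 -m jog '{"linear":[[0,0,0],[0,0,0],[0,0,0],[0,0,0]],"dr":[[0,0,0],[0,0,0],[0,0,0],[0,0,0]]}' 0.5; python3 -m jog '{"linear":[[0,0,0.015],[0,0,0.05],[0.01,-0.005,0.085],[0.04,-0.015,0.11],[0.075,-0.027,0.12],[0.11,-0.039,0.12],[0.14,-0.05,0.12],[0.153,-0.054,0.12],[0.155,-0.054,0.12],[0.155,-0.054,0.12]],"dr":[[0,0,0],[0,0,0],[0,0,0],[0,0,0],[0,0,0],[0,0,0],[0,0,0],[0,0,0],[0,0,0],[0,0,0]]}' 1; python3 -m jog '{"linear":[[0,0,0]],"dr":[[0,0,0]]}'; python3 shot.py g5;python3 m4.py g5 "[(.549,.0175),(.512,.182),(.667,.127)]"
```

```text
time_s: 11.08
position: [0.5127, 0.1817, 0.0148]
tool_rot: [0.0, 1.0, 0.0, 0.0]
ft_force: [-0.3, 0.3, -0.8]
grip_width: 0.0479
time_s: 11.42
position: [0.5125, 0.1819, 0.0149]
tool_rot: [-0.0, 1.0, 0.0, 0.0]
ft_force: [-1.0, 0.2, 0.1]
grip_width: 0.0682
time_s: 12.25
position: [0.6676, 0.1276, 0.1342]
tool_rot: [0.0, 1.0, 0.0, -0.0]
ft_force: [-0.0, -1.0, 0.7]
grip_width: 0.0949
time_s: 12.33
position: [0.6664, 0.1281, 0.1341]
tool_rot: [-0.0, 1.0, 0.0, -0.001]
ft_force: [0.3, -0.3, -0.4]
grip_width: 0.0953
12.3333 [0.66643174 0.12814876 0.13414786] [-2.49381325e-04  9.99999734e-01  5.04225451e-05 -6.83743064e-04] 0.015978344767282375 [ 1.10799915e-01  2.44254576e-01  1.65138247e+00  2.64834731e-04
  1.24730363e+00 -1.46057953e+00]
(0.549, 0.0175) 548.6 19.0 24.3 (549.2, 19.2, 46.0, 48.2, 0.3) z 0.0497
(0.512, 0.182) 526.7 182.0 19.5 (531.5, 182.0, 39.1, 11.2, 89.6) z 0.0496
(0.667, 0.127) 667.6 128.0 24.0 (667.3, 127.8, 47.1, 46.6, 1.3) z 0.0499
```

View pics/g5.png

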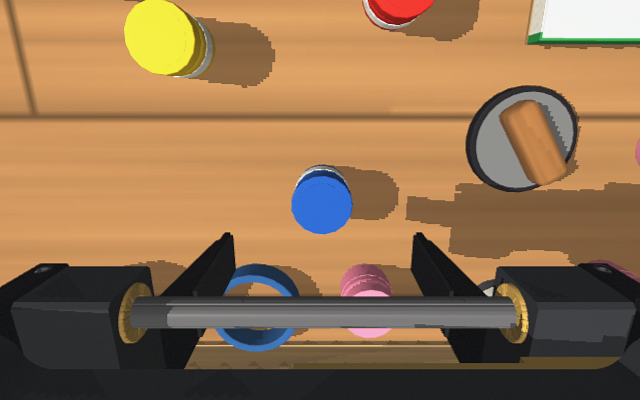

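The red jar is upright (400,0 at the frame edge), blue (322,203) lies under the gripper. Picking blue.

```bash
python3 -m jog '{"linear":[[0.0005,0,-0.03],[0.0005,0,-0.065],[0.0005,0,-0.095],[0.0005,0,-0.112],[0.0005,0,-0.12],[0.0005,0,-0.12]],"dr":[[0,0,0],[0,0,0],[0,0,0],[0,0,0],[0,0,0],[0,0,0]]}'; python3 -m jog '{"linear":[[0,0,0],[0,0,0],[0,0,0],[0,0,0],[0,0,0],[0,0,0],[0,0,0],[0,0,0],[0,0,0]],"dr":[[0,0,0],[0,0,0],[0,0,0],[0,0,0],[0,0,0],[0,0,0],[0,0,0],[0,0,0],[0,0,0]]}' -1 15
```

```text
time_s: 12.88
position: [0.6652, 0.1281, 0.0121]
tool_rot: [-0.001, 1.0, -0.0, -0.002]
ft_force: [0.5, 1.2, 0.7]
grip_width: 0.095
time_s: 13.63
position: [0.6679, 0.1277, 0.0148]
tool_rot: [-0.0, 1.0, -0.0, 0.0]
ft_force: [-1.1, -0.7, 0.3]
grip_width: 0.0479
```

```bash
python3 -m jog '{"linear":[[0,0,0.035],[0,0,0.07],[-0.009,-0.019,0.085],[-0.025,-0.053,0.085],[-0.041,-0.087,0.085],[-0.057,-0.121,0.085],[-0.073,-0.155,0.085],[-0.089,-0.189,0.085],[-0.105,-0.223,0.085],[-0.121,-0.257,0.085]],"dr":[[0,0,0],[0,0,0],[0,0,0],[0,0,0],[0,0,0],[0,0,0],[0,0,0],[0,0,0],[0,0,0],[0,0,0]]}'; python3 -m jog '{"linear":[[-0.015,-0.032,0],[-0.024,-0.05,0],[-0.028,-0.059,-0.02],[-0.028,-0.059,-0.045],[-0.028,-0.059,-0.06],[-0.028,-0.059,-0.065],[-0.028,-0.059,-0.065],[-0.028,-0.059,-0.065]],"dr":[[0,0,0],[0,0,0],[0,0,0],[0,0,0],[0,0,0],[0,0,0],[0,0,0],[0,0,0]]}'
```

```text
time_s: 14.47
position: [0.5456, -0.1305, 0.0994]
tool_rot: [-0.0, 1.0, 0.0, -0.0]
ft_force: [0.5, -1.2, -1.1]
grip_width: 0.0477
time_s: 15.13
position: [0.5191, -0.1882, 0.035]
tool_rot: [-0.0, 1.0, -0.0, 0.0]
ft_force: [0.5, 0.1, -0.5]
grip_width: 0.0479
```

```bash
python3 -m jog '{"linear":[[-0.001,0,-0.008],[-0.001,0,-0.014],[-0.001,0,-0.018],[-0.001,0,-0.02],[-0.001,0,-0.02]],"dr":[[0,0,0],[0,0,0],[0,0,0],[0,0,0],[0,0,0]]}'; python3 -m jog '{"linear":[[0,0,0],[0,0,0],[0,0,0],[0,0,0]],"dr":[[0,0,0],[0,0,0],[0,0,0],[0,0,0]]}' 0.5; python3 -m jog '{"linear":[[0,0,0.015],[0,0,0.05],[0.01,-0.008,0.085],[0.035,-0.03,0.12],[0.06,-0.052,0.13],[0.088,-0.075,0.13],[0.11,-0.093,0.13],[0.12,-0.101,0.13],[0.122,-0.102,0.13],[0.122,-0.102,0.13]],"dr":[[0,0,0],[0,0,0],[0,0,-0.02],[0,0,-0.06],[0,0,-0.11],[0,0,-0.11],[0,0,-0.11],[0,0,-0.11],[0,0,-0.11],[0,0,-0.11]]}' 1; python3 -m jog '{"linear":[[0,0,0],[0,0,0]],"dr":[[0,0,0],[0,0,0]]}'; python3 shot.py g6;python3 m4.py g6 "[(.518,-.188)]"; python3 m3.py g6
```

```text
time_s: 15.55
position: [0.518, -0.1881, 0.0148]
tool_rot: [-0.0, 1.0, 0.0, -0.0]
ft_force: [-0.5, -0.3, -0.8]
grip_width: 0.048
time_s: 15.88
position: [0.518, -0.1883, 0.0148]
tool_rot: [-0.0, 1.0, -0.0, 0.0]
ft_force: [-0.6, 0.4, -0.1]
grip_width: 0.068
time_s: 16.72
position: [0.6399, -0.2904, 0.144]
tool_rot: [0.055, 0.998, 0.0, -0.0]
ft_force: [-0.8, 0.0, 0.5]
grip_width: 0.0948
time_s: 16.88
position: [0.639, -0.2893, 0.1444]
tool_rot: [0.055, 0.999, 0.0, -0.0]
ft_force: [0.2, -0.2, -0.3]
grip_width: 0.0952
16.8833 [ 0.63903364 -0.28931877  0.14439029] [ 5.46754200e-02  9.98504048e-01  2.51336134e-04 -4.47965825e-04] 0.005750111772875446 [-5.01646055e-01  2.82922006e-01  1.58677275e+00  6.91076367e-05
  1.27292309e+00 -1.96305729e+00]
(0.518, -0.188) 518.3 -187.6 23.9 (524.1, -188.3, 47.3, 34.8, 83.5) z 0.0499
jy none
jr none
jb none
roller circ 613.2 -302.9 75.4 mean [ 606.6 -287.5] rect (610.2, -282.3, 150.9, 68.4, 8.4) z 0.0265
drum circ 583.4 -284.0 27.1 mean [ 582.3 -284.1] rect (582.8, -283.8, 49.9, 25.4, 83.7) z 0.0343
handle circ 647.9 -293.2 37.9 mean [ 645.9 -291.3] rect (648.3, -291.2, 22.6, 74.8, 84.5) z 0.0246
disc none
bar none
```

View pics/g6.png

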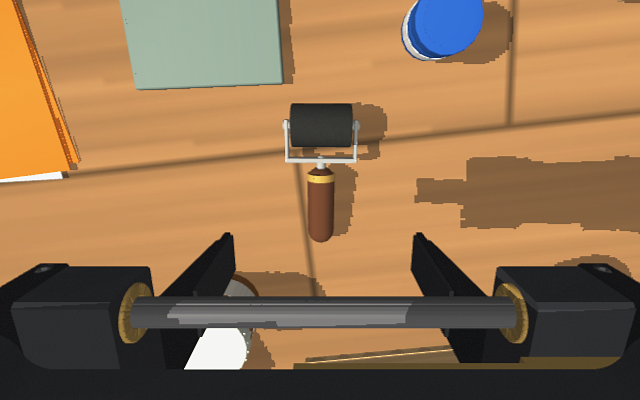

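The roller's handle is centred and aligned (320,205), and the blue jar reads (518.3, -187.6) against a target of (518.0, -187.9). Descending on the handle.

```bash
python3 -m jog '{"linear":[[0,-0.0005,-0.03],[0,-0.0005,-0.065],[0,-0.0005,-0.095],[0,-0.0005,-0.118],[0,-0.0005,-0.13],[0,-0.0005,-0.136],[0,-0.0005,-0.139],[0,-0.0005,-0.14],[0,-0.0005,-0.14]],"dr":[[0,0,0],[0,0,0],[0,0,0],[0,0,0],[0,0,0],[0,0,0],[0,0,0],[0,0,0],[0,0,0]]}' 0.2;  python3 -m jog '{"linear":[[0,0,0],[0,0,0],[0,0,0],[0,0,0],[0,0,0],[0,0,0],[0,0,0],[0,0,0]],"dr":[[0,0,0],[0,0,0],[0,0,0],[0,0,0],[0,0,0],[0,0,0],[0,0,0],[0,0,0]]}' -1 25
```

```text
time_s: 17.68
position: [0.641, -0.2913, 0.0066]
tool_rot: [0.055, 0.998, -0.001, 0.001]
ft_force: [-0.3, 1.2, 0.8]
grip_width: 0.057
time_s: 18.35
position: [0.6399, -0.2908, 0.0048]
tool_rot: [0.055, 0.998, -0.0, 0.0]
ft_force: [-1.0, 0.2, 2.0]
grip_width: 0.0237
```

```bash
python3 -m jog '{"linear":[[0,0,0.02],[0,0,0.045],[-0.02,-0.009,0.06],[-0.05,-0.022,0.06],[-0.085,-0.038,0.06],[-0.12,-0.053,0.06],[-0.15,-0.066,0.06],[-0.17,-0.075,0.055],[-0.176,-0.078,0.045],[-0.176,-0.078,0.03]],"dr":[[0,0,0],[0,0,0],[0,0,0.01],[0,0,0.03],[0,0,0.044],[0,0,0.044],[0,0,0.044],[0,0,0.044],[0,0,0.044],[0,0,0.044]]}'; python3 -m jog '{"linear":[[0,0,0],[0,0,0],[0,0,0]],"dr":[[0,0,0],[0,0,0],[0,0,0]]}'; python3 shot.py g7; cat > m5.py <<'E'
from m1 import *
import sys
n=sys.argv[1]
f=np.load(f"pics/{n}.npz"); s=dict(position=f["position"],tool_rot=f["tool_rot"]); X=depthpts("wrist",f["d"],s); Z=X[...,2]
# drum: dark pixels, high
g=f["p"].max(-1)<70
lo=float(sys.argv[2]); m=inten(g&(Z>lo)&(Z<lo+.03)&(np.hypot(X[...,0]-.407,X[...,1]+.365)<.05),3); print("drum",rect(X[m][:,:2]),m.sum())
sx,sy,a=451.9,-367.7,np.deg2rad(-3.8); d=np.array([np.cos(a),np.sin(a)]); print("ideal axle",np.array([sx,sy])-45*d)
E
python3 m5.py g7 .045
```

```text
time_s: 19.18
position: [0.4631, -0.3701, 0.0352]
tool_rot: [0.034, 0.999, -0.001, 0.001]
ft_force: [1.3, -0.4, -1.5]
grip_width: 0.0237
time_s: 19.43
position: [0.4646, -0.3684, 0.0347]
tool_rot: [0.033, 0.999, 0.0, 0.0]
ft_force: [-0.6, -0.2, -1.3]
grip_width: 0.0233
19.4333 [ 0.46455454 -0.36841111  0.0346745 ] [3.25031570e-02 9.99471627e-01 9.65265894e-05 5.02603893e-05] 0.012963848474254278 [-7.61113786e-01  1.77023559e-01  1.91427529e+00  2.43163226e-04
  1.05034735e+00 -2.26701327e+00]
drum (422.7, -363.1, 52.2, 66.5, 86.7) 10169
ideal axle [ 406.99893393 -364.71767448]
```

View pics/g7.png

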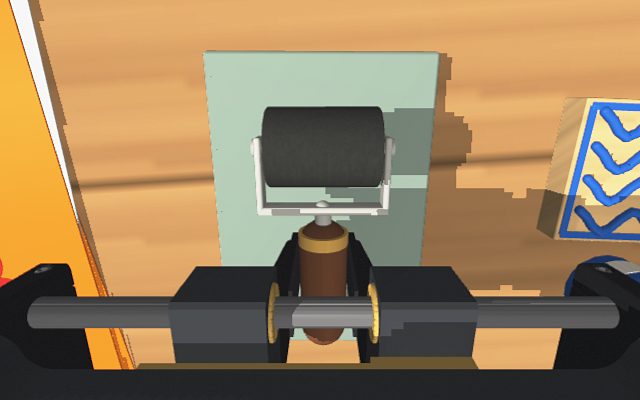

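The roller sits over the slab, aligned with it (drum 323,147). Lowering and releasing.

```bash
python3 -m jog '{"linear":[[0,0,-0.007],[0,0,-0.013],[0,0,-0.017],[0,0,-0.019],[0,0,-0.02],[0,0,-0.02]],"dr":[[0,0,0],[0,0,0],[0,0,0],[0,0,0],[0,0,0],[0,0,0]]}'; python3 -m jog '{"linear":[[0,0,0],[0,0,0],[0,0,0],[0,0,0]],"dr":[[0,0,0],[0,0,0],[0,0,0],[0,0,0]]}' 0; python3 -m jog '{"linear":[[0,0,0.01],[0,0,0.04],[0,0,0.08],[0,0,0.115],[0,0,0.14],[0,0,0.15],[0,0,0.15],[0,0,0.15]],"dr":[[0,0,0],[0,0,0],[0,0,0],[0,0,0],[0,0,0],[0,0,0],[0,0,0],[0,0,0]]}'; python3 shot.py g8;python3 m5.py g8 .035;python3 m4.py g8 "[(.518,-.188)]"
```

```text
time_s: 19.98
position: [0.464, -0.3687, 0.0148]
tool_rot: [0.033, 0.999, -0.0, 0.0]
ft_force: [0.3, 0.4, -0.6]
grip_width: 0.0235
time_s: 20.32
position: [0.4639, -0.3689, 0.0148]
tool_rot: [0.033, 0.999, -0.0, 0.0]
ft_force: [-0.1, -0.3, 0.2]
grip_width: 0.0438
time_s: 20.98
position: [0.4636, -0.3685, 0.1643]
tool_rot: [0.033, 0.999, 0.0, -0.0]
ft_force: [0.4, 0.1, -1.0]
grip_width: 0.0476
20.9833 [ 0.46363674 -0.36850539  0.16427131] [ 3.28980051e-02  9.99458712e-01  4.79273262e-05 -4.84039176e-05] 0.04144052641848562 [-7.62201682e-01  3.44780186e-02  1.83144511e+00  7.28024779e-06
  1.27580558e+00 -2.26719224e+00]
drum (406.4, -363.7, 48.9, 31.5, 86.2) 2281
ideal axle [ 406.99893393 -364.71767448]
(0.518, -0.188) 517.8 -187.8 24.4 (517.6, -187.9, 47.4, 47.1, 33.0) z 0.0502
```

View pics/g8.png

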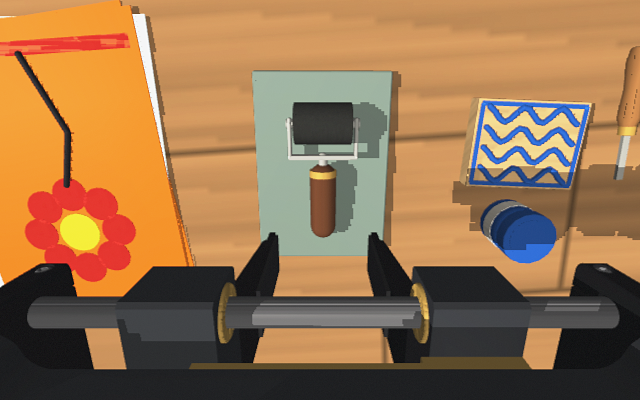

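The roller lies on the middle of the slab, lengthwise (323,170), and the blue jar is behind its block. Now over to the baren.

```bash
python3 -m jog '{"linear":[[0.004,0.02,0],[0.013,0.055,0],[0.022,0.093,0],[0.031,0.131,0],[0.04,0.169,0],[0.049,0.207,0],[0.058,0.245,0],[0.067,0.283,0],[0.076,0.321,0],[0.085,0.359,0]],"dr":[[0,0,0.03],[0,0,0.1],[0,0,0.17],[0,0,0.24],[0,0,0.31],[0,0,0.38],[0,0,0.45],[0,0,0.52],[0,0,0.59],[0,0,0.642]]}' 1; python3 -m jog '{"linear":[[0.01,0.038,0],[0.019,0.076,0],[0.028,0.114,0],[0.037,0.152,0],[0.046,0.19,0],[0.056,0.228,0],[0.064,0.262,0],[0.071,0.287,-0.01],[0.074,0.3,-0.02],[0.075,0.306,-0.02]],"dr":[[0,0,0],[0,0,0],[0,0,0],[0,0,0],[0,0,0],[0,0,0],[0,0,0],[0,0,0],[0,0,0],[0,0,0]]}'; python3 -m jog '{"linear":[[0,0,0],[0,0,0],[0,0,0]],"dr":[[0,0,0],[0,0,0],[0,0,0]]}'; python3 shot.py g9; python3 m4.py g9 "[(.622,.296)]" ".03,.045,.05";python3 m4.py g9 "[(.622,.296)]" ".006,.05,.055"
```

```text
time_s: 21.87
position: [0.5472, -0.0076, 0.1614]
tool_rot: [-0.286, 0.958, 0.001, -0.002]
ft_force: [0.5, -0.3, 0.1]
grip_width: 0.095
time_s: 22.7
position: [0.6211, 0.2969, 0.1384]
tool_rot: [-0.285, 0.959, -0.0, -0.005]
ft_force: [-0.4, -0.3, -1.4]
grip_width: 0.095
time_s: 22.95
position: [0.6238, 0.2948, 0.1446]
tool_rot: [-0.283, 0.959, -0.0, -0.0]
ft_force: [1.2, 0.5, 0.5]
grip_width: 0.0957
22.95 [0.62384674 0.29477049 0.14464633] [-2.83464965e-01  9.58982537e-01 -2.38214642e-04 -2.26802370e-04] 0.012857401191496667 [ 3.63835846e-01  2.58538887e-01  1.61585794e+00 -4.61438868e-04
  1.26768451e+00 -1.78163338e+00]
(0.622, 0.296) 623.0 297.2 35.4 (622.9, 297.7, 70.4, 25.2, 32.4) z 0.0371
(0.622, 0.296) 622.6 297.1 44.9 (622.5, 297.1, 89.3, 88.4, 77.4) z 0.0129
```

View pics/g9.png

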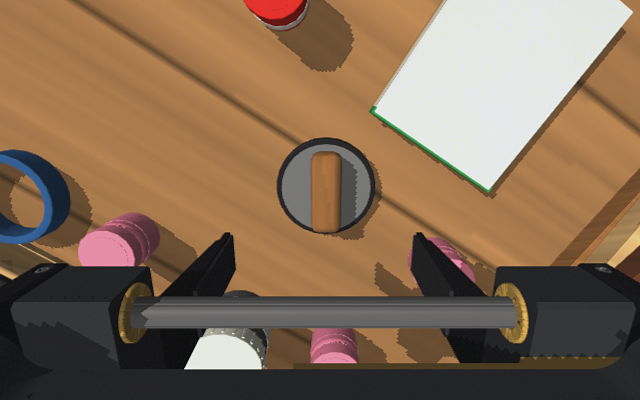

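The baren's bar is aligned between the fingers (326,190). I narrow the opening to clear the pink jars and descend.

```bash
python3 -m jog '{"linear":[[-0.0005,0.0025,-0.015],[-0.0005,0.0025,-0.035],[-0.0005,0.0025,-0.06],[-0.0005,0.0025,-0.085],[-0.0005,0.0025,-0.105],[-0.0005,0.0025,-0.118],[-0.0005,0.0025,-0.125],[-0.0005,0.0025,-0.1285],[-0.0005,0.0025,-0.1285]],"dr":[[0,0,0],[0,0,0],[0,0,0],[0,0,0],[0,0,0],[0,0,0],[0,0,0],[0,0,0],[0,0,0]]}' 0;  python3 -m jog '{"linear":[[0,0,0],[0,0,0],[0,0,0],[0,0,0],[0,0,0],[0,0,0]],"dr":[[0,0,0],[0,0,0],[0,0,0],[0,0,0],[0,0,0],[0,0,0]]}' -1 25
```

```text
time_s: 23.75
position: [0.6234, 0.2986, 0.016]
tool_rot: [-0.284, 0.959, 0.0, -0.0]
ft_force: [-0.4, 0.6, 0.7]
grip_width: 0.0483
time_s: 24.25
position: [0.6241, 0.2991, 0.0174]
tool_rot: [-0.284, 0.959, 0.0, 0.001]
ft_force: [-0.6, 0.2, 4.1]
grip_width: 0.0258
```

```bash
python3 -m jog '{"linear":[[0,0,0.02],[0,0,0.05],[-0.015,0.005,0.06],[-0.045,0.016,0.06],[-0.08,0.028,0.06],[-0.115,0.04,0.06],[-0.143,0.05,0.06],[-0.158,0.055,0.06],[-0.1615,0.0565,0.05],[-0.1615,0.0565,0.04]],"dr":[[0,0,0],[0,0,0],[0,0,-0.06],[0,0,-0.17],[0,0,-0.28],[0,0,-0.39],[0,0,-0.49],[0,0,-0.55],[0,0,-0.57],[0,0,-0.57]]}'; python3 -m jog '{"linear":[[0,0,0],[0,0,0],[0,0,0]],"dr":[[0,0,0],[0,0,0],[0,0,0]]}'; python3 shot.py g10; python3 m4.py g10 "[(.4605,.3555)]" ".025,.08,.05"
```

```text
time_s: 25.08
position: [0.4605, 0.356, 0.0561]
tool_rot: [-0.004, 1.0, 0.0, 0.0]
ft_force: [-0.4, 0.0, -1.7]
grip_width: 0.0259
time_s: 25.33
position: [0.4624, 0.355, 0.056]
tool_rot: [-0.003, 1.0, -0.0, -0.0]
ft_force: [1.0, 0.1, -0.0]
grip_width: 0.0259
25.3333 [0.46241461 0.35499595 0.05598016] [-2.87503787e-03  9.99995850e-01 -1.21267576e-04 -1.41177363e-04] 0.012803186015808914 [ 5.62687879e-01  1.28998006e-01  1.92747282e+00 -6.28299455e-05
  1.08548987e+00 -1.01382921e+00]
(0.4605, 0.3555) 459.1 355.8 44.7 (453.6, 355.9, 89.4, 77.8, 89.7) z 0.0518
```

View pics/g10.png

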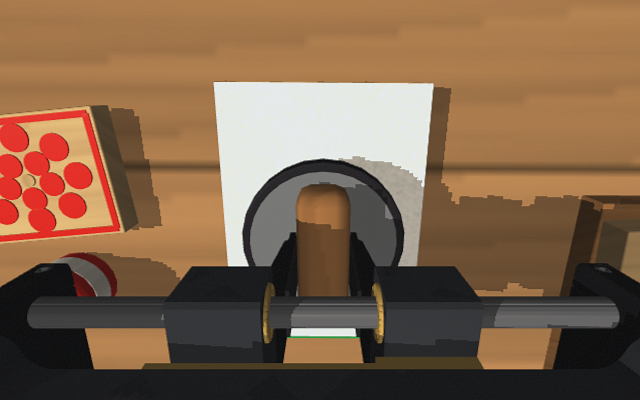

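The baren is held level over the middle of the pad (disc at 323,230). Lowering and releasing.

```bash
python3 -m jog '{"linear":[[0.0005,0,-0.007],[0.0005,0,-0.012],[0.0005,0,-0.016],[0.0005,0,-0.018],[0.0005,0,-0.0188],[0.0005,0,-0.0188]],"dr":[[0,0,0],[0,0,0],[0,0,0],[0,0,0],[0,0,0],[0,0,0]]}'; python3 -m jog '{"linear":[[0,0,0],[0,0,0],[0,0,0],[0,0,0]],"dr":[[0,0,0],[0,0,0],[0,0,0],[0,0,0]]}' 0; python3 -m jog '{"linear":[[0,0,0.01],[0,0,0.04],[0,0,0.08],[0,0,0.115],[0,0,0.14],[0,0,0.15],[0,0,0.15],[0,0,0.15]],"dr":[[0,0,0],[0,0,0],[0,0,0],[0,0,0],[0,0,0],[0,0,0],[0,0,0],[0,0,0]]}'; python3 shot.py g11; python3 m4.py g11 "[(.4605,.3555)]" ".026,.07,.055"; python3 m4.py g11 "[(.512,.182)]"
```

```text
time_s: 25.88
position: [0.4625, 0.3553, 0.0373]
tool_rot: [-0.003, 1.0, -0.0, 0.0]
ft_force: [0.7, -0.7, 0.1]
grip_width: 0.026
time_s: 26.22
position: [0.4625, 0.3554, 0.0375]
tool_rot: [-0.003, 1.0, 0.0, 0.0]
ft_force: [0.5, 1.1, 0.1]
grip_width: 0.0453
time_s: 26.88
position: [0.4621, 0.3552, 0.1869]
tool_rot: [-0.003, 1.0, -0.0, -0.0]
ft_force: [-0.5, 0.2, 0.0]
grip_width: 0.0474
26.8833 [0.46210204 0.35515102 0.18692695] [-3.11355235e-03  9.99995147e-01 -6.44692839e-05 -9.11444553e-05] 0.041399387017430345 [ 5.63179470e-01 -4.18687131e-03  1.83139538e+00 -1.28181639e-05
  1.31460709e+00 -1.01384072e+00]
(0.4605, 0.3555) 459.8 356.3 44.9 (459.5, 355.9, 89.1, 88.3, 0.1) z 0.0329
(0.512, 0.182) 512.8 182.8 24.3 (512.4, 182.9, 47.4, 47.3, 76.3) z 0.0498
```

View pics/g11.png

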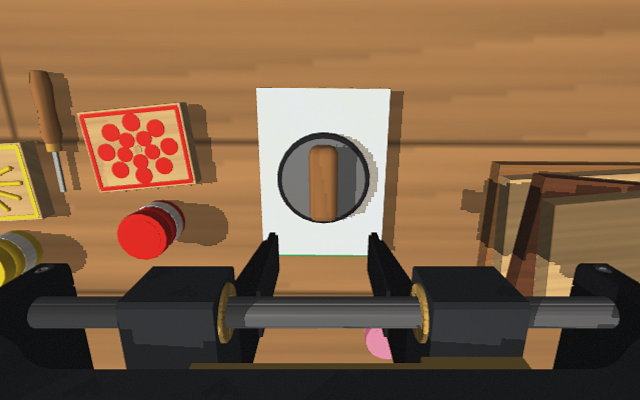

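The baren is flat on the middle of the pad (323,177), and the red jar is behind its block (150,232). One final overview follows.

```bash
python3 -m jog '{"linear":[[0.005,-0.025,0.02],[0.015,-0.06,0.035],[0.025,-0.095,0.05],[0.035,-0.13,0.06],[0.045,-0.165,0.07],[0.05,-0.2,0.08],[0.055,-0.235,0.09],[0.06,-0.27,0.1],[0.06,-0.305,0.11],[0.06,-0.335,0.12]],"dr":[[0,0,0],[0,0,0],[0,0,0],[0,0,0],[0,0,0],[0,0,0],[0,0,0],[0,0,0],[0,0,0],[0,0,0]]}'; python3 -m jog '{"linear":[[0,-0.02,0],[0,-0.02,0],[0,-0.02,0]],"dr":[[0,0,0],[0,0,0],[0,0,0]]}'; python3 shot.py wF; python3 m2.py wF; python3 m4.py wF "[(.549,.018),(.512,.182),(.518,-.188)]"; python3 m5.py wF .035;python3 m4.py wF "[(.4605,.3555)]" ".026,.07,.055"
python3 - <<'E'
from h import *
p,d=camera("scene"); cv2.imwrite("pics/sceneF.png",p[:,:,::-1])
E
```

```text
time_s: 27.77
position: [0.5213, 0.0182, 0.3043]
tool_rot: [-0.003, 1.0, 0.0, -0.003]
ft_force: [0.7, -0.1, 0.7]
grip_width: 0.0477
time_s: 28.02
position: [0.5216, -0.0003, 0.3046]
tool_rot: [-0.002, 1.0, 0.0, -0.002]
ft_force: [0.0, -0.3, 0.5]
grip_width: 0.0477
28.0167 [ 5.21571480e-01 -3.05320361e-04  3.04551419e-01] [-1.97957001e-03  9.99995368e-01  4.91387311e-04 -2.25913123e-03] 0.0372855585887041 [-1.03815141e-01 -2.01302283e-01  1.81679257e+00  5.00563804e-04
  1.53069916e+00 -1.67859184e+00]
wF table z 0.0003917381320616975
wF slab (451.9, -367.1, 125.9, 180.2, 85.9) med z 0.0094
wF pad none
wF bb (439.4, -179.7, 100.8, 79.9, 84.1) med z 0.0181
wF by (470.2, 12.7, 80.0, 100.1, 3.3) med z 0.0182
wF br (433.6, 174.5, 80.2, 101.0, 5.8) med z 0.0184
(0.549, 0.018) 548.7 18.3 23.9 (548.4, 18.6, 46.9, 46.5, 89.9) z 0.05
(0.512, 0.182) 513.1 182.3 24.1 (513.0, 182.0, 46.7, 46.8, 44.5) z 0.0501
(0.518, -0.188) 517.7 -186.8 23.9 (517.4, -186.6, 46.3, 47.4, 2.7) z 0.0497
drum (406.8, -360.1, 45.7, 31.7, 85.7) 1019
ideal axle [ 406.99893393 -364.71767448]
(0.4605, 0.3555) 460.2 355.3 45.3 (461.3, 352.4, 89.8, 83.6, 16.4) z 0.034
```

View pics/wF.png

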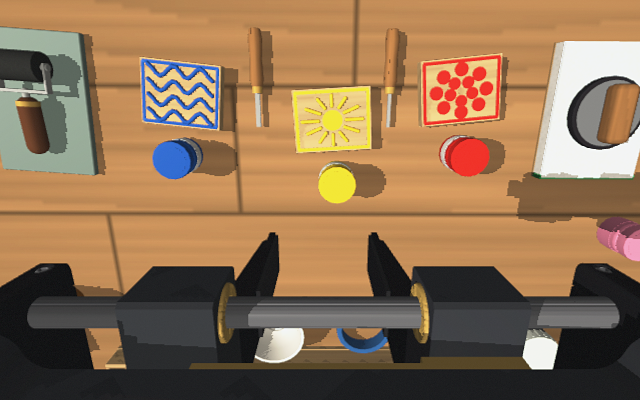

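```bash
ls pics | wc -l
```

```text
37
```

View pics/sceneF.png

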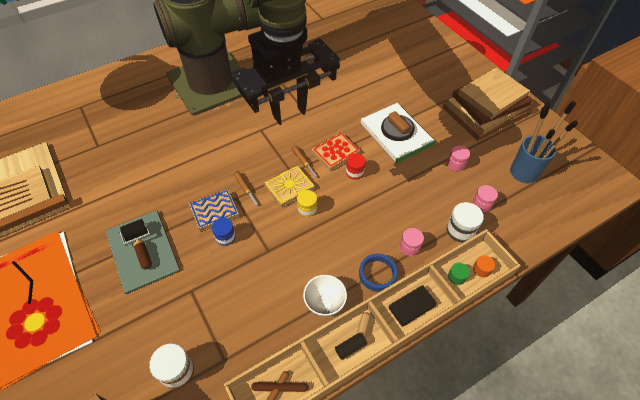

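Both final views show everything in place: blue, yellow and red jars behind their blocks (wrist 175,158 / 337,185 / 467,155), the roller on the slab and the baren on the pad. The blocks have not moved, and the gripper is clear of everything.

```bash
python3 -c "
from rig import robot
print(robot.hand_in())"
```

```text
the job is handed in; nothing more can be done
None
```

The bench is set out and the job was handed in at about 28 s: yellow, red and blue jars first, then the roller, then the baren.

**Jars:** in the last wrist view all three stand upright, within about 1.3 mm of their targets. The gaps to the blocks come out at about 15 to 16 mm.

**Blocks:** they measure within 1 mm of their starting positions.

**Roller:** it lies lengthwise on the slab with its drum towards the robot. Measured just after release, it was about 1 mm from the middle and aligned with the slab to within half a degree.

**Baren:** it lies flat on the pad, about 1 mm from the middle.

**Checks that disagreed:**
- In the final overview the drum reads about 5 mm off in y. It sits at the picture's edge and is cut off there, so I trusted the close-up.
- The final overview could not measure the pad, so the baren is judged against the pad's first measurement.
- Soon after fast stops the arm rang by about 5 mm, so I let it settle before gripping and releasing.

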